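# Clear the solvent bottles and pull the degasser's filter cartridge

### The job

Move the three bottles standing in front of the low white degasser unit into the grey tray, then pull the orange filter cartridge straight out of its slot and lay it flat inside the white tray while the bottles wait, and only then put each bottle back upright in the middle of the coaster of its own cap colour. Handle the glass with care: tip or drop no bottle, and leave the white beaker standing where it is.

Things in the scene. Friction and masses are not known exactly. Their poses are not given: they have to be found in the camera images.
- red_bottle (a point): small clear glass laboratory bottle with white paper band and red screw cap, loose, 0.15 to 0.31 kg. Round body 56 mm across from the foot to 58 mm up, then a shoulder to a 30 mm neck; cap 40 mm across from 78 to 106 mm up (its top). The point is on the bottle's axis half-way up, 53 mm above its underside; z along the axis, upwards. Best gripped by the cap. Starts on the coaster of its own colour.
- blue_bottle (a point): small clear glass laboratory bottle with white paper band and blue screw cap, loose, 0.15 to 0.31 kg. Round body 56 mm across from the foot to 58 mm up, then a shoulder to a 30 mm neck; cap 40 mm across from 78 to 106 mm up (its top). The point is on the bottle's axis half-way up, 53 mm above its underside; z along the axis, upwards. Best gripped by the cap. Starts on the coaster of its own colour.
- yellow_bottle (a point): small clear glass laboratory bottle with white paper band and yellow screw cap, loose, 0.15 to 0.31 kg. Round body 56 mm across from the foot to 58 mm up, then a shoulder to a 30 mm neck; cap 40 mm across from 78 to 106 mm up (its top). The point is on the bottle's axis half-way up, 53 mm above its underside; z along the axis, upwards. Best gripped by the cap. Starts on the coaster of its own colour.
- mat_red: red round coaster, 84 mm across, 3 mm thick, fixed to the bench; origin at the centre of its underside. Home of the red-capped bottle. The three coasters stand about 95 mm apart in a row in front of the degasser, about 110 mm from its front face, in any order. The degasser: a fixed low white unit 240 mm wide, 200 deep, 64 high.
- mat_blue: blue round coaster, 84 mm across, 3 mm thick, fixed to the bench; origin at the centre of its underside. Home of the blue-capped bottle. The three coasters stand about 95 mm apart in a row in front of the degasser, about 110 mm from its front face, in any order. The degasser: a fixed low white unit 240 mm wide, 200 deep, 64 high.
- mat_yellow: yellow round coaster, 84 mm across, 3 mm thick, fixed to the bench; origin at the centre of its underside. Home of the yellow-capped bottle. The three coasters stand about 95 mm apart in a row in front of the degasser, about 110 mm from its front face, in any order. The degasser: a fixed low white unit 240 mm wide, 200 deep, 64 high.
- cartridge_tab (a point): orange filter cartridge, 80 g: body 64 x 34 x 28 mm (x, y, z) with upright finger tab 34 x 14 x 44 mm on the middle of its -x face, undersides level. The point is the tab's centre, 22 mm above the underside; the body's centre lies 49 mm along +x. At the start the body sits 52 mm deep in a roofed slot (40 wide, 32 high, floor 8 mm up) in the degasser's front; that face is 29 mm beyond the point. Slides out freely along its -x.
- parking_tray: grey tray, fixed, 260 x 210 mm (its x, y), rim 25 mm high, walls and floor 5 mm thick; origin at the centre of its underside. The side area for the bottles; room for all three.
- sample_tray: white tray, fixed, 180 x 160 mm (its x, y), rim 16 mm high, walls and floor 5 mm thick; origin at the centre of its underside. The place for the cartridge.
- beaker: small white ceramic beaker, 60 mm across, 55 mm high, loose, nothing to do with the job, on the robot's side of the bottles; origin at the centre of its underside. Leave it standing where it is.
There are look-alikes about, which are no part of the job. Leave any brown, pink or turquoise look-alike of the part that bears red_bottle alone.

How it is judged (in metres and radians):
On the way, in this order (a step that is already met when the one before it is completed fails the run):
1. all three bottles stand in the grey tray, released (x of red_bottle in the frame of parking_tray between -0.105 and 0.105 m and y of red_bottle in the frame of parking_tray between -0.08 and 0.08 m and z of each of red_bottle, blue_bottle, yellow_bottle in the frame of parking_tray below 0.063 m and angle between each of red_bottle, blue_bottle, yellow_bottle's own z axis and vertical below 0.12 rad and contact force between each of bottle_red, bottle_blue, bottle_yellow and the fingers below 0.05 N and x of blue_bottle in the frame of parking_tray between -0.105 and 0.105 m and y of blue_bottle in the frame of parking_tray between -0.08 and 0.08 m and x of yellow_bottle in the frame of parking_tray between -0.105 and 0.105 m and y of yellow_bottle in the frame of parking_tray between -0.08 and 0.08 m), for 0.2 s.
2. the cartridge lies flat in the white tray, released, while the bottles still stand in the grey tray (all of step 1 and horizontal distance between cartridge_tab and sample_tray below 0.07 m and z of cartridge_tab in the frame of sample_tray between 0.022 and 0.032 m and angle between cartridge_tab's own z axis and vertical below 0.1 rad and contact force between cartridge and the fingers below 0.05 N), for 0.2 s.
At the end, for the whole second after the job is handed in: Each bottle stands upright and at rest, released, with its axis within 15 mm of the centre of the coaster of its own cap colour, and the cartridge lies flat (within 0.1 rad), released and at rest, on the floor of the white tray, its tab within 70 mm of the tray's centre (horizontal distance between red_bottle and mat_red below 0.015 m and z of red_bottle in the frame of mat_red between 0.05 and 0.062 m and angle between each of red_bottle, blue_bottle, yellow_bottle, cartridge_tab's own z axis and vertical below 0.1 rad and linear speed of each of bottle_red, bottle_blue, bottle_yellow, cartridge below 0.02 m/s and horizontal distance between blue_bottle and mat_blue below 0.015 m and z of blue_bottle in the frame of mat_blue between 0.05 and 0.062 m and horizontal distance between yellow_bottle and mat_yellow below 0.015 m and z of yellow_bottle in the frame of mat_yellow between 0.05 and 0.062 m and horizontal distance between cartridge_tab and sample_tray below 0.07 m and z of cartridge_tab in the frame of sample_tray between 0.022 and 0.032 m and contact force between cartridge and the fingers below 0.05 N); the robot touches nothing.
It fails at once if a bottle is tipped (over 0.6 rad) (angle between any of red_bottle, blue_bottle, yellow_bottle's own z axis and vertical above 0.6 rad).
It fails at once if a bottle is dropped (falls free at over 0.7 m/s) ((linear speed of bottle_red above 0.7 m/s and contact force between bottle_red and the fingers below 0.01 N) or (linear speed of bottle_blue above 0.7 m/s and contact force between bottle_blue and the fingers below 0.01 N) or (linear speed of bottle_yellow above 0.7 m/s and contact force between bottle_yellow and the fingers below 0.01 N)).
It fails at once if the beaker is moved by over 30 mm (distance of beaker from where it was at the start of the episode above 0.03 m).
It also fails if it takes over 144 s, if anything falls off the work surface, if the arm or the gripper's body presses on something with over 40 N, if the wrist force passes 120 N, or if a joint passes its speed limit or range.

### The arm

A 6-joint arm with a two-finger parallel gripper is mounted at the origin on the work surface. World frame = base frame: x ahead of the robot, y to its left, z up, the work surface at z = 0. Lengths are in m, angles in degrees, forces in N, time in s.
With the tool pointing down it reaches from about 0.25 to 0.725 m from the base axis. Payload 9.7 kg.
Tool frame: the origin (TCP) lies midway between the tips of the shut fingers; the grasp point (between the pads) lies bot.grasp_offset behind it (bot.grasp_offset is the distance from the TCP to the grasp point, in m); x points along the fingers, y is the direction in which the jaws open and shut, and the axes are right-handed (so a half turn about x gives the same grasp; the last joint's range is limited). The gripper opens to 85 mm and grips with 20 to 120 N. Pads are 22 mm wide; open, the fingers measure 114 mm over their backs; the gripper's body (76 mm by 85 mm) begins 54 mm behind the grasp point. The pads swing forward as they close: fully open they stand 13 mm farther back than shut.
Start: joints at [68.812, 4.979, 10.078, 95.1, 0, 90], TCP at [0.199, 0.513, 0.231] pointing down, gripper open.
Joint ranges: [-179.16, 179.16], [-48.56, 103.87], [-65.8, 70.77], [-126.05, 130.52], [-82.76, 87.17], [-180, 180]. Speed limits (degrees/s): [127.2, 127.2, 147.25, 180, 180, 180].

### API

Orientations are given as [roll, pitch, yaw] about the fixed x, y, z axes, in that order (R = Rz(yaw) Ry(pitch) Rx(roll)).
In Python, from workcell import status, camera, bot gives the robot as it stands.
- The arm moves only by the shell command python3 -m jog 'ROWS' [OPENING] [FORCE]. ROWS is text: rows parted by semicolons, each of 4 numbers parted by spaces: the shift along the tool's x, y, z in mm, then the turn about the tool's x in degrees. A call has exactly 8 rows; each row is the pose to reach, as a shift and turn from the pose commanded when the call began, along the tool's axes at that moment; what a row does not reach only later rows make up. A row lasts 1/8 s, in which the tool goes at most 62.5 mm and 10.7 degrees, less where a joint would pass 70% of its speed; a pose out of reach is approached as far as the arm can. A call with a gripper value outside its range is refused whole. OPENING is the opening, from 0 (shut) to 1 (fully open), set as the call begins (- or left out, the last holds). The fingers move at their own pace and stop on an object; FORCE is the grip in N (left out, the last holds). Time passes only in rows, so rows that repeat a pose let the fingers close, or fill a call up. It gives the time, the measured TCP pose, the force and the opening at its end, in the units of the state.
- status.get_obs(): the state, without advancing time (a new reading comes with each control period).
- camera(name): name is "side" or "top" or "wrist"; returns a dict with "color" (384x512x3 uint8, red, green, blue), "vfov" (degrees; the focal length in pixels is half the picture's height over the tangent of half this angle, whatever the lens; pixels are square), "cx", "cy" (the principal point, pixels), "D" ([k1, k2, p1, p2, k3] as OpenCV has them; the pictures are not rectified), "rvec" (rotation vector, rad) and "tvec" (3), from world to camera coordinates, as OpenCV has them. Camera axes: x right, y down, z forward; pixel columns grow to the right and rows downward; lengths in m; the calibration is good to about 2 mm. A picture is of the moment at which its call begins. There is no depth.
- bot.job_done(): hands the job in, once; it reports no verdict.
The state is a dict: "time": time; "q": joint angles; "qd": joint speeds; "joint_efforts": joint torques, N m; "ee_pos": TCP position; "tcp_rot": TCP orientation; "wrist_force": force on the tool from outside, world axes, zero at the start; "torque": the same for the moment, N m; "opening": finger opening in m.
Only numpy, scipy, OpenCV 4.12 (cv2) and the standard library are available. Lean on these libraries where they do the work, as an engineer would, in place of code of your own. Each camera call takes 0.05 s, during which the arm holds its last target. There are 200 camera calls.

## Working session

There is one attempt and no reset: what is moved stays moved. The work goes in short steps, Python scripts to look and compute and a shell command to move; the robot and the scene stay as the last step left them, time stands still between calls to the robot, and variables do not carry over. Pictures are saved under pics/ and viewed, about 12 in all and at most 16, crops included, and the job is handed in when it is done.

```bash
ls; mkdir -p pics; python3 - <<'E'
from workcell import status,camera,bot
import cv2,numpy as np
print(status.get_obs(), bot.grasp_offset)
for n in ["top","side"]:
    c=camera(n); cv2.imwrite(f"pics/{n}0.png",cv2.resize(c["color"][:,:,::-1],(800,600)))
    print(n,{k:v for k,v in c.items() if k!="color"})
E
```

```text
pics
{'time': 0.0, 'q': array([6.88130905e+01, 5.01122701e+00, 1.00338658e+01, 9.51001762e+01,
       1.27360967e-03, 8.99998591e+01]), 'qd': array([-0.05532005,  0.02522806,  0.07619392, -0.04862808,  0.0535905 ,
        0.07408453]), 'joint_efforts': array([ 1.51997888e-04, -5.20382559e+01,  4.64808691e+01,  1.61409681e-02,
       -2.60951265e-05, -8.77895303e-06]), 'ee_pos': array([0.19868462, 0.5126044 , 0.23057659]), 'tcp_rot': array([ -90.94118176,   89.92245215, -112.12795125]), 'wrist_force': array([ 0.40919938, -0.69607784, -0.47095616]), 'torque': array([ 0.04250304, -0.03131828,  0.02703977]), 'opening': 0.08573603430650364} 0.0187
top {'vfov': 48.912243569380806, 'cx': 256.60070270333745, 'cy': 193.16657226707048, 'D': array([-0.11492101,  0.        ,  0.        ,  0.        ,  0.        ]), 'rvec': array([ 2.16526788, -2.14128003,  0.10415876]), 'tvec': array([0.00209679, 0.50379033, 1.00835823])}
side {'vfov': 46.423299319716605, 'cx': 259.47254399635835, 'cy': 194.7708147177786, 'D': array([-0.02811175,  0.        ,  0.        ,  0.        ,  0.        ]), 'rvec': array([ 2.10658195, -0.53668451,  0.28457953]), 'tvec': array([-0.41825715,  0.17810962,  0.91248275])}
```

View pics/top0.png

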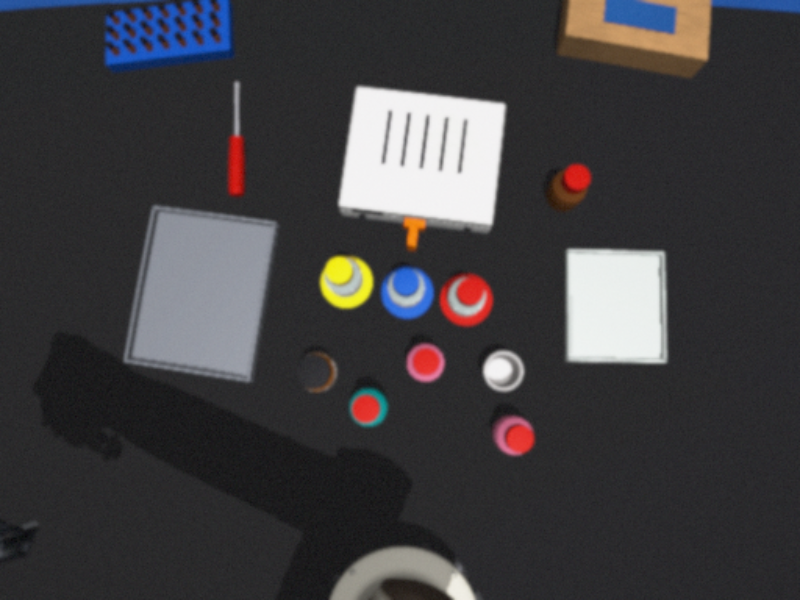

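View pics/side0.png

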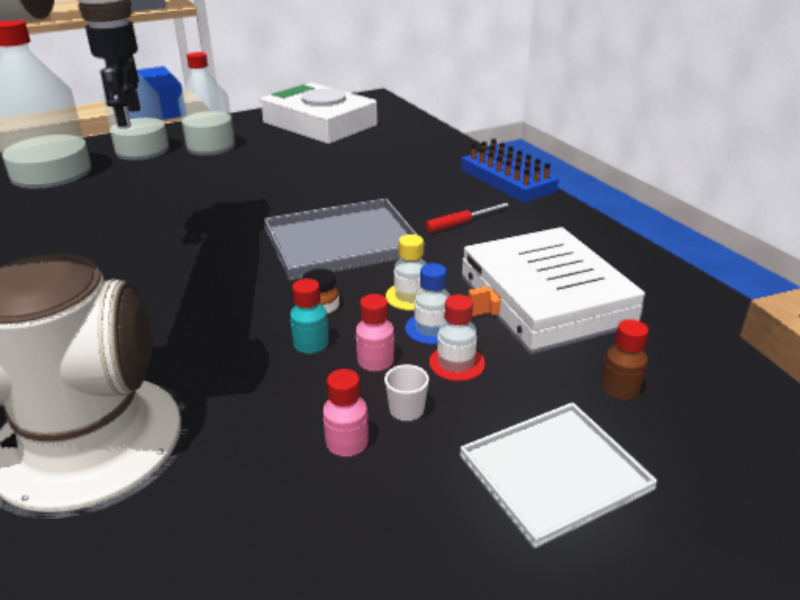

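In the top view the clear bottles stand on their own coasters: yellow (340,270), blue (406,284) and red (469,292). The red-capped look-alikes are pink (425,363), pink (515,435), turquoise (367,408) and brown (575,178). The one meant by red_bottle is the clear one on the red coaster. The beaker is at (503,370), the orange tab at (413,235), the grey tray on the left and the white tray on the right.

```bash
cat > h.py <<'E'
from workcell import status,camera,bot
import cv2,numpy as np
def K(c):
    f=192/np.tan(np.radians(c["vfov"])/2); return np.array([[f,0,c["cx"]],[0,f,c["cy"]],[0,0,1.]])
def w(c,px,z):
    "pixels (512 scale) -> world xy on plane z"
    u=cv2.undistortPoints(np.array(px,float).reshape(-1,1,2),K(c),c["D"])[:,0]
    R=cv2.Rodrigues(c["rvec"])[0]; o=-R.T@c["tvec"]; d=np.c_[u,np.ones(len(u))]@R
    return (o+d*((z-o[2])/d[:,2])[:,None])[:,:2]
def proj(c,P): return cv2.projectPoints(np.array(P,float).reshape(-1,1,3),c["rvec"],c["tvec"],K(c),c["D"])[0][:,0]
HUE={"red":(-8,8),"yellow":(25,35),"blue":(108,125),"orange":(9,18)}
def mask(c,col):
    h=cv2.cvtColor(c["color"],cv2.COLOR_RGB2HSV).astype(int); lo,hi=HUE[col]
    H=np.where(h[...,0]>170,h[...,0]-180,h[...,0])
    return ((H>=lo)&(H<=hi)&(h[...,1]>150)&(h[...,2]>90)).astype(np.uint8)
def blobs(m,amin=20):
    n,l,s,ce=cv2.connectedComponentsWithStats(m); return [(s[i,4],ce[i],(l==i)) for i in range(1,n) if s[i,4]>=amin]
E
python3 - <<'E'
from h import *
c=camera("top"); s=512/800
R=cv2.Rodrigues(c["rvec"])[0]; print("cam",-R.T@c["tvec"])
np.set_printoptions(precision=4,suppress=True)
caps=np.array([[340,270],[406,284],[469,292]])*s
print("caps",w(c,caps,.106)); print("mats",w(c,np.array([[347,281],[407,292],[466,300]])*s,.003))
g=w(c,np.array([[155,207],[276,221],[250,380],[125,361]])*s,.025);t=w(c,np.array([[567,250],[665,250],[667,361],[567,361]])*s,.016)
for q in(g,t): print(q,q.mean(0),np.linalg.norm(q-np.roll(q,-1,0),axis=1))
for a,ce,m in blobs(mask(c,"orange")):
    ys,xs=np.nonzero(m); print(a,ce,w(c,[ce],.052),xs.min(),xs.max(),ys.min(),ys.max())
print("degasser front top corners",w(c,np.array([[340,207],[490,231]])*s,.064), "beaker",w(c,[[503*s,370*s]],.055))
print("lookalike cap", w(c,np.array([[425,363],[515,435],[367,408],[575,178],[318,372]])*s,.1))
im=c["color"][:,:,::-1]; cv2.imwrite("pics/crop1.png",cv2.resize(im[120:280,190:350],(800,800))[:600])
E
```

```text
cam [ 0.38459615 -0.01217831  1.05949653]
caps [[ 0.541   0.0963]
 [ 0.5211 -0.0008]
 [ 0.5103 -0.0928]]
mats [[ 0.5399  0.0961]
 [ 0.5228 -0.0014]
 [ 0.5108 -0.0966]]
[[0.6575 0.4153]
 [0.6337 0.2114]
 [0.3778 0.2442]
 [0.4038 0.4509]] [0.5182 0.3305] [0.2052 0.258  0.2083 0.2562]
[[ 0.5921 -0.2589]
 [ 0.5945 -0.421 ]
 [ 0.4144 -0.4182]
 [ 0.4136 -0.256 ]] [ 0.5037 -0.3385] [0.1621 0.1802 0.1622 0.1785]
129 [362.7674 123.6744] [[ 0.6762 -0.2523]] 355 374 114 129
202 [264.0644 148.    ] [[ 0.612  -0.0096]] 258 272 139 160
degasser front top corners [[ 0.647   0.1035]
 [ 0.6109 -0.1288]] beaker [[ 0.3982 -0.1489]]
lookalike cap [[ 0.4066 -0.0296]
 [ 0.3044 -0.1601]
 [ 0.3407  0.0535]
 [ 0.6863 -0.254 ]
 [ 0.3916  0.1257]]
```

View pics/crop1.png

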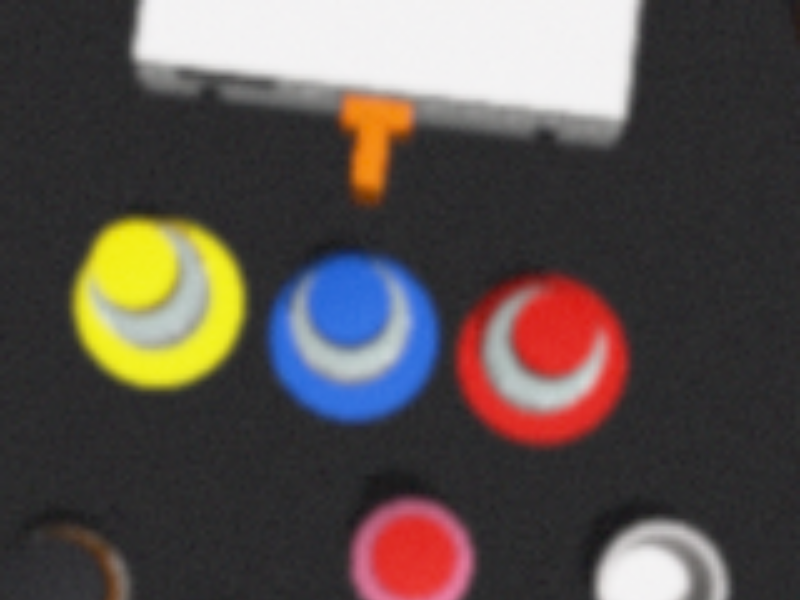

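The enlarged crop confirms that the clear bottles stand on coasters of their own colour and the orange tab points to the robot. The measured tray sizes and mat spacing match the description. Next I work out the tool axes and the rows.

```bash
cat >> h.py <<'E'
from scipy.spatial.transform import Rotation as Ro
def rot(): return Ro.from_euler("xyz",status.get_obs()["tcp_rot"],degrees=True).as_matrix()
def go(*targets):
    "tool-axis shifts (mm) from the present pose to each world target"
    o=status.get_obs(); R=rot()
    print("at",o["ee_pos"].round(4),"rpy",o["tcp_rot"].round(1),"open",round(o["opening"],4),"t",round(o["time"],1),"F",o["wrist_force"].round(1))
    for t in targets: print(" to",np.round(t,4),"->",(R.T@(np.array(t)-o["ee_pos"])*1000).round(1))
E
python3 - <<'E'
from h import *
print(rot().round(3)); y=rot()[:,1]; print("jaw az",np.degrees(np.arctan2(y[1],y[0])))
go([.540,.096,.2],[.540,.096,.076])
E
```

```text
[[-0.     0.361  0.932]
 [-0.001  0.932 -0.361]
 [-1.    -0.001 -0.   ]]
jaw az 68.81233304829613
at [0.1987 0.5127 0.2307] rpy [ -90.9   89.9 -112.1] open 0.0855 t 0.1 F [ 0.5  0.4 -0.3]
 to [0.54  0.096 0.2  ] -> [  31.  -265.1  468.8]
 to [0.54  0.096 0.076] -> [ 155.  -265.   468.8]
```

```bash
python3 -m jog '0 -20 35 -2;0 -45 80 -4;0 -75 133 -6;0 -105 186 -8;0 -135 239 -10;0 -165 292 -12;0 -195 345 -12.7;0 -220 390 -12.7' 0.8
python3 - <<'E'
from h import *
go([.540,.096,.23])
E
```

```text
time: 1.15
ee_pos: [0.4839, 0.1647, 0.2312]
tcp_rot: [-143.0, 90.0, -151.5]
wrist_force: [0.1, 0.3, 0.2]
opening: 0.0683
at [0.4839 0.1647 0.2312] rpy [-143.    90.  -151.5] open 0.0683 t 1.1 F [0.1 0.3 0.2]
 to [0.54  0.096 0.23 ] -> [  1.2 -59.7  65.6]
```

```bash
python3 -m jog '0 -15 15 0;0 -35 38 0;0 -52 56 0;0 -60 66 0;0 -60 66 0;0 -60 66 0;0 -60 66 0;0 -60 66 0'
python3 - <<'E'
from h import *
go([.540,.096,.076])
y=rot()[:,1]; print("jaw az",np.degrees(np.arctan2(y[1],y[0])))
c=camera("wrist"); im=c["color"].copy()
for p,col in (([.54,.096,.106],(0,255,0)),([.54,.096,.003],(255,0,255)),([.521,-.001,.106],(0,255,0))):
    u=proj(c,[p])[0]; print(u); cv2.drawMarker(im,tuple(int(v) for v in u),col,0,10)
cv2.imwrite("pics/w1.png",im[:,:,::-1])
for a,ce,m in blobs(mask(c,"yellow"),100): print(a,ce,w(c,[ce],.106))
E
```

```text
time: 2.15
ee_pos: [0.5391, 0.0981, 0.2315]
tcp_rot: [26.9, 90.0, 18.5]
wrist_force: [0.3, 0.5, -1.2]
opening: 0.0681
at [0.5391 0.0981 0.2315] rpy [26.9 90.  18.5] open 0.0681 t 2.1 F [ 0.3  0.5 -1.2]
 to [0.54  0.096 0.076] -> [155.5  -2.    1.2]
jaw az 81.5594278287867
[253.29218109 184.90176859]
[253.79481487 164.28171414]
[157.29033743 180.7744429 ]
865 [257.53872832 148.51213873] [[0.50372929 0.1057178 ]]
1067 [256.71415183 185.24086223] [[0.54087498 0.0994146 ]]
```

View pics/w1.png

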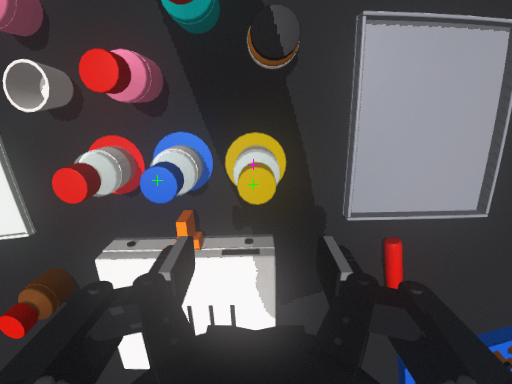

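The wrist view shows the yellow cap at (257,185), which agrees with the estimate to about 3 mm. I descend and grip it.

```bash
python3 -m jog '30 0 0 0;65 0 1 0;100 0 1 0;130 0 1 0;147 0 1 0;155 0 1 0;155 0 1 0;155 0 1 0'
python3 -m jog '0 0 0 0;0 0 0 0;0 0 0 0;0 0 0 0;0 0 0 0;0 0 0 0;0 0 0 0;0 0 0 0' 0.2 40
python3 -m jog '-5 0 0 0;-15 0 0 0;-30 0 0 0;-45 0 0 0;-60 0 0 0;-70 0 0 0;-75 0 0 0;-75 0 0 0'
python3 - <<'E'
from h import *
# tray slots: tray centre + yaw
ctr=np.array([.5182,.3305]); x=np.array([.991,-.135]); x/=np.linalg.norm(x)
for d in (.07,0,-.07): print((ctr+d*x).round(4))
p=ctr+.07*x; go([*p,.16],[*p,.083])
E
```

```text
time: 3.2
ee_pos: [0.5409, 0.0976, 0.0774]
tcp_rot: [18.2, 89.9, 9.7]
wrist_force: [0.1, 0.6, -0.3]
opening: 0.0683
time: 4.2
ee_pos: [0.5407, 0.0977, 0.077]
tcp_rot: [24.6, 89.9, 16.1]
wrist_force: [0.2, 1.3, 5.9]
opening: 0.0391
time: 5.2
ee_pos: [0.5404, 0.0975, 0.1514]
tcp_rot: [9.4, 90.0, 0.9]
wrist_force: [0.3, -0.1, -1.8]
opening: 0.0391
[0.5876 0.3211]
[0.5182 0.3305]
[0.4488 0.3399]
at [0.5404 0.0975 0.1514] rpy [ 9.4 90.   0.9] open 0.0391 t 5.2 F [ 0.3 -0.1 -1.8]
 to [0.5876 0.3211 0.16  ] -> [ -8.6 228.1  13.7]
 to [0.5876 0.3211 0.083 ] -> [ 68.4 228.   13.7]
```

```bash
python3 -m jog '-3 15 1 0;-6 45 3 0;-8 80 5 0;-8 120 7 0;-8 160 10 0;-8 195 12 0;-8 218 13 0;-8 228 14 0'
python3 -m jog '0 0 0 0;8 0 0 0;20 0 0 0;38 0 0 0;55 0 0 0;68 0 0 0;76 0 0 0;78 0 0 0'
python3 - <<'E'
from h import *
go([.5876,.3211,.0805])
c=camera("side"); cv2.imwrite("pics/s1.png",cv2.resize(c["color"][90:250,130:330,::-1],(750,600)))
E
```

```text
time: 6.2
ee_pos: [0.5874, 0.3229, 0.1584]
tcp_rot: [-151.2, 89.9, -159.6]
wrist_force: [-0.1, -1.3, -1.0]
opening: 0.039
time: 7.2
ee_pos: [0.5877, 0.3209, 0.0807]
tcp_rot: [-140.6, 90.0, -149.1]
wrist_force: [-0.3, -0.3, -2.1]
opening: 0.0393
at [0.5877 0.3209 0.0807] rpy [-140.6   90.  -149.1] open 0.0393 t 7.2 F [-0.3 -0.3 -2.1]
 to [0.5876 0.3211 0.0805] -> [ 0.2  0.2 -0.1]
```

View pics/s1.png

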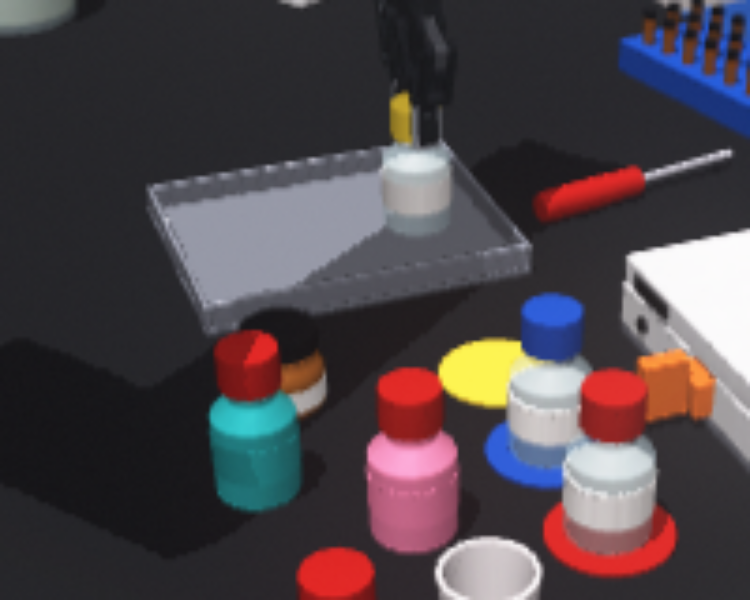

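The picture shows the yellow bottle upright inside the grey tray, at about (415,190) in the crop. I release it and go to blue.

```bash
python3 -m jog '0.7 0 0 0;1.5 0 0 0;1.5 0 0 0;1.5 0 0 0;1.5 0 0 0;1.5 0 0 0;1.5 0 0 0;1.5 0 0 0'
python3 -m jog '0 0 0 0;0 0 0 0;0 0 0 0;0 0 0 0;-10 0 0 0;-40 0 0 0;-70 0 0 0;-85 0 0 0' 0.8
python3 - <<'E'
from h import *
go([.522,0,.165],[.522,0,.077])
E
```

```text
time: 8.25
ee_pos: [0.5878, 0.3209, 0.0798]
tcp_rot: [-90.3, 90.0, -98.8]
wrist_force: [-0.2, -0.7, -1.5]
opening: 0.039
time: 9.25
ee_pos: [0.5883, 0.3212, 0.1674]
tcp_rot: [37.5, 89.8, 29.0]
wrist_force: [0.9, -0.1, 0.1]
opening: 0.0684
at [0.5883 0.3212 0.1674] rpy [37.5 89.8 29. ] open 0.0684 t 9.2 F [ 0.9 -0.1  0.1]
 to [0.522 0.    0.165] -> [   1.8 -327.5  -18.2]
 to [0.522 0.    0.077] -> [  89.8 -327.7  -18.4]
```

```bash
python3 -m jog '0 -25 -1 0;0 -75 -4 0;0 -130 -7 0;0 -185 -10 0;0 -240 -13 0;0 -290 -16 0;0 -320 -18 0;0 -328 -18 0'
python3 - <<'E'
from h import *
c=camera("wrist")
for k in("blue","red"):
  for a,ce,m in blobs(mask(c,k),150): print(k,a,ce,w(c,[ce],.109)[0].round(4),w(c,[ce],.003)[0].round(4))
cv2.imwrite("pics/w2.png",c["color"][:,:,::-1])
go([.522,0,.077])
E
```

```text
time: 10.25
ee_pos: [0.5212, -0.0023, 0.1649]
tcp_rot: [-7.3, 90.0, -15.9]
wrist_force: [0.4, 0.4, 0.2]
opening: 0.0682
blue 1497 [253.80961924 159.63460254] [0.4832 0.0025] [ 0.5032 -0.0011]
blue 2008 [259.14591633 208.96912351] [0.5225 0.0007] [ 0.5631 -0.0039]
red 2796 [190.53040057  59.37339056] [ 0.4085 -0.0294] [ 0.389  -0.0499]
red 1348 [182.15281899 166.78635015] [ 0.4804 -0.0514] [ 0.4988 -0.0835]
red 2306 [143.16738942 208.16912402] [ 0.5082 -0.0899] [ 0.5413 -0.1423]
red 1298 [487.23728814 292.63713405] [0.6384 0.1993] [0.7401 0.2994]
at [ 0.5214 -0.0021  0.1649] rpy [-58.3  90.  -66.9] open 0.0686 t 10.3 F [ 0.5 -0.5  0.3]
 to [0.522 0.    0.077] -> [87.9  2.2  0.3]
```

View pics/w2.png

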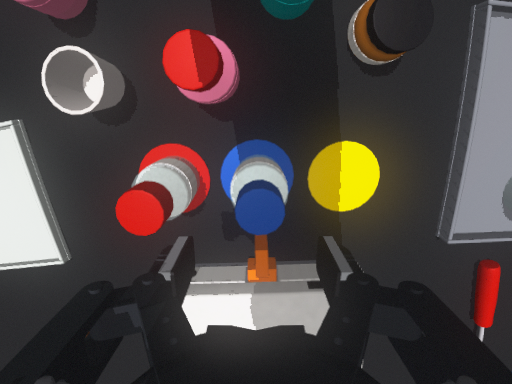

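The blue cap is at (259,209), which gives (0.5225, 0.0007); the yellow mat is free at (344,176). I grip blue and carry it to the middle of the tray.

```bash
python3 -m jog '15 1 0 0;35 2 0 0;55 3 0 0;73 3 0 0;84 3 0 0;88 3 0 0;88 3 0 0;88 3 0 0'
python3 -m jog '0 0 0 0;0 0 0 0;0 0 0 0;0 0 0 0;0 0 0 0;0 0 0 0;0 0 0 0;0 0 0 0' 0.2 40
python3 -m jog '-5 0 0 0;-15 0 0 0;-30 0 0 0;-45 0 0 0;-60 0 0 0;-70 0 0 0;-78 0 0 0;-80 0 0 0'
python3 - <<'E'
from h import *
go([.5182,.3305,.16],[.5182,.3305,.080])
E
```

```text
time: 11.3
ee_pos: [0.5225, 0.0021, 0.0775]
tcp_rot: [8.4, 89.9, -0.1]
wrist_force: [-0.7, 0.1, 0.2]
opening: 0.0683
time: 12.3
ee_pos: [0.5223, 0.002, 0.0773]
tcp_rot: [-4.0, 89.9, -12.5]
wrist_force: [-0.9, -1.3, 5.2]
opening: 0.039
time: 13.3
ee_pos: [0.5222, 0.0022, 0.1572]
tcp_rot: [8.2, 90.0, -0.3]
wrist_force: [0.2, -0.3, -2.7]
opening: 0.0391
at [0.5222 0.0022 0.1572] rpy [ 8.2 90.  -0.3] open 0.0391 t 13.3 F [ 0.2 -0.3 -2.7]
 to [0.5182 0.3305 0.16  ] -> [ -2.8 324.2 -52.4]
 to [0.5182 0.3305 0.08  ] -> [ 77.2 324.2 -52.5]
```

```bash
python3 -m jog '-1 15 -2 0;-2 50 -8 0;-2 95 -15 0;-2 145 -23 0;-2 195 -31 0;-2 245 -39 0;-2 285 -46 0;-2 310 -50 0'
python3 -m jog '0 10 -1 0;0 14 -2 0;8 14 -2 0;25 14 -2 0;45 14 -2 0;62 14 -2 0;74 14 -2 0;76 14 -2 0'
python3 -m jog '0.5 0 0 0;1.2 0 0 0;2 0 0 0;2.5 0 0 0;2.5 0 0 0;2.5 0 0 0;2.5 0 0 0;2.5 0 0 0'
python3 - <<'E'
from h import *
go([.5182,.3305,.0793])
E
```

```text
time: 14.3
ee_pos: [0.5174, 0.3185, 0.158]
tcp_rot: [-148.5, 89.9, -156.9]
wrist_force: [0.5, -0.2, -2.5]
opening: 0.0391
time: 15.3
ee_pos: [0.518, 0.3298, 0.0816]
tcp_rot: [-138.9, 89.9, -147.4]
wrist_force: [0.6, -0.2, -1.7]
opening: 0.0389
time: 16.3
ee_pos: [0.5184, 0.3303, 0.0803]
tcp_rot: [-111.6, 90.0, -120.1]
wrist_force: [-0.0, -0.0, -2.6]
opening: 0.0392
at [0.5184 0.3303 0.0803] rpy [-111.6   90.  -120.1] open 0.0392 t 16.3 F [-0.  -0.  -2.6]
 to [0.5182 0.3305 0.0793] -> [ 1.   0.2 -0.2]
```

```bash
python3 -m jog '0.5 0 0 0;1 0 0 0;1 0 0 0;1 0 0 0;1 0 0 0;1 0 0 0;1 0 0 0;1 0 0 0'
python3 -m jog '0 0 0 0;0 0 0 0;0 0 0 0;0 0 0 0;-10 0 0 0;-40 0 0 0;-70 0 0 0;-85 0 0 0' 0.8
python3 - <<'E'
from h import *
go([.509,-.091,.165])
E
```

```text
time: 17.3
ee_pos: [0.5185, 0.3303, 0.0794]
tcp_rot: [23.5, 90.0, 15.0]
wrist_force: [0.5, -0.8, 1.3]
opening: 0.039
time: 18.3
ee_pos: [0.5189, 0.3306, 0.1667]
tcp_rot: [41.9, 89.8, 33.4]
wrist_force: [-0.5, -0.5, -0.8]
opening: 0.0681
at [0.5189 0.3306 0.1667] rpy [41.9 89.8 33.4] open 0.0681 t 18.3 F [-0.5 -0.5 -0.8]
 to [ 0.509 -0.091  0.165] -> [   1.1 -418.5   52.4]
```

```bash
python3 -m jog '0 -25 3 0;0 -80 10 0;0 -140 18 0;0 -200 25 0;0 -260 33 0;0 -320 40 0;0 -370 46 0;0 -400 50 0'
python3 -m jog '0 -12 2 0;0 -18 2 0;0 -18 2 0;0 -18 2 0;0 -18 2 0;0 -18 2 0;0 -18 2 0;0 -18 2 0'
python3 - <<'E'
from h import *
c=camera("wrist")
for k in("red","blue","yellow","orange"):
  for a,ce,m in blobs(mask(c,k),150): print(k,a,ce,w(c,[ce],.109)[0].round(4),w(c,[ce],.003)[0].round(4),w(c,[ce],.052)[0].round(4))
go([.509,-.091,.077])
E
```

```text
time: 19.3
ee_pos: [0.5084, -0.075, 0.1643]
tcp_rot: [-111.2, 90.0, -119.8]
wrist_force: [0.8, 0.5, 0.3]
opening: 0.0686
time: 20.3
ee_pos: [0.5082, -0.0908, 0.1643]
tcp_rot: [46.8, 90.0, 38.3]
wrist_force: [0.4, -0.6, 0.3]
opening: 0.0684
red 2948 [319.70997286  59.65434193] [ 0.4087 -0.0318] [ 0.3962 -0.0066] [ 0.402  -0.0183]
red 1418 [247.74188999 162.90126939] [ 0.4718 -0.0909] [ 0.4927 -0.097 ] [ 0.483  -0.0942]
red 2163 [252.40776699 209.00554785] [ 0.5084 -0.093 ] [ 0.5486 -0.1002] [ 0.53   -0.0969]
red 842 [127.90498812 368.03800475] [ 0.6614 -0.2446] [ 0.7825 -0.332 ] [ 0.7265 -0.2916]
blue 3976 [334.44969819 174.7665996 ] [ 0.4903 -0.0277] [ 5.21e-01 -3.00e-04] [ 0.5068 -0.013 ]
yellow 3758 [418.13331559 176.25891432] [0.501  0.0371] [0.5373 0.0987] [0.5205 0.0702]
orange 899 [459.34260289  32.34705228] [0.4022 0.0666] [0.3863 0.1437] [0.3937 0.1081]
orange 163 [340.3803681  240.07361963] [ 0.546  -0.0261] [0.6061 0.0021] [ 0.5783 -0.0109]
orange 334 [132.08083832 342.23053892] [ 0.6278 -0.229 ] [ 0.7312 -0.3081] [ 0.6834 -0.2715]
at [ 0.5082 -0.0908  0.1643] rpy [-32.1  90.  -40.6] open 0.0682 t 20.4 F [-0.2  0.5  0. ]
 to [ 0.509 -0.091  0.077] -> [87.3 -0.1  0.8]
```

The red cap is at (252,209), which gives (0.508, -0.093). The bare mats read blue (0.521, 0.000) and yellow (0.537, 0.099).

```bash
python3 -m jog '15 -1 0 0;35 -2 0 0;55 -2 0 0;73 -2 0 0;83 -2 0 0;87 -2 0 0;87 -2 0 0;87 -2 0 0'
python3 -m jog '0 0 0 0;0 0 0 0;0 0 0 0;0 0 0 0;0 0 0 0;0 0 0 0;0 0 0 0;0 0 0 0' 0.2 40
python3 -m jog '-5 0 0 0;-15 0 0 0;-30 0 0 0;-45 0 0 0;-60 0 0 0;-70 0 0 0;-78 0 0 0;-80 0 0 0'
python3 - <<'E'
from h import *
go([.4488,.3399,.16],[.4488,.3399,.080])
E
```

```text
time: 21.35
ee_pos: [0.5083, -0.0929, 0.078]
tcp_rot: [-3.3, 89.9, -11.8]
wrist_force: [0.5, 0.5, 0.7]
opening: 0.0684
time: 22.35
ee_pos: [0.5083, -0.0929, 0.0778]
tcp_rot: [-3.0, 89.9, -11.4]
wrist_force: [0.4, -0.9, 5.0]
opening: 0.039
time: 23.35
ee_pos: [0.508, -0.0928, 0.1577]
tcp_rot: [1.0, 90.0, -7.5]
wrist_force: [-0.9, 1.1, -1.5]
opening: 0.0391
at [ 0.508  -0.0928  0.1577] rpy [ 1.  90.  -7.5] open 0.0391 t 23.4 F [-0.9  1.1 -1.5]
 to [0.4488 0.3399 0.16  ] -> [  -2.3  419.2 -122.4]
 to [0.4488 0.3399 0.08  ] -> [  77.7  419.2 -122.5]
```

```bash
python3 -m jog '-1 15 -4 0;-2 50 -15 0;-2 95 -28 0;-2 145 -42 0;-2 195 -57 0;-2 245 -72 0;-2 290 -85 0;-2 335 -98 0'
python3 -m jog '0 40 -12 0;0 65 -19 0;0 80 -23 0;0 85 -25 0;0 85 -25 0;0 85 -25 0;10 85 -25 0;25 85 -25 0'
python3 - <<'E'
from h import *
go([.4488,.3399,.080])
E
```

```text
time: 24.35
ee_pos: [0.4591, 0.2552, 0.1589]
tcp_rot: [-156.0, 90.0, -164.4]
wrist_force: [1.0, 0.1, -1.5]
opening: 0.0391
time: 25.35
ee_pos: [0.4484, 0.3404, 0.1336]
tcp_rot: [45.0, 90.0, 36.5]
wrist_force: [0.6, -0.6, -0.9]
opening: 0.0388
at [0.4484 0.3404 0.1336] rpy [45.  90.  36.5] open 0.0388 t 25.4 F [ 0.6 -0.6 -0.9]
 to [0.4488 0.3399 0.08  ] -> [53.6 -0.5  0.4]
```

```bash
python3 -m jog '12 0 0 0;28 0 0 0;42 0 0 0;50 0 0 0;52 0 0 0;53 0 0 0;53.8 0 0 0;53.8 0 0 0'
python3 -m jog '0 0 0 0;0 0 0 0;0 0 0 0;0 0 0 0;-10 0 0 0;-40 0 0 0;-70 0 0 0;-85 0 0 0' 0.8
python3 - <<'E'
from h import *
go([.5,.0,.165],[.611,-.01,.165])
c=camera("top"); cv2.imwrite("pics/t2.png",cv2.resize(c["color"][100:260,60:330,::-1],(800,474)))
for k in("red","blue","yellow","orange"):
  for a,ce,m in blobs(mask(c,k),60): print(k,a,ce,w(c,[ce],.111)[0].round(4),w(c,[ce],.003)[0].round(4),w(c,[ce],.052)[0].round(4))
E
```

```text
time: 26.35
ee_pos: [0.4483, 0.3408, 0.0808]
tcp_rot: [44.7, 90.0, 36.2]
wrist_force: [0.5, -0.1, -2.0]
opening: 0.0391
time: 27.35
ee_pos: [0.4487, 0.3412, 0.1678]
tcp_rot: [45.4, 89.8, 36.9]
wrist_force: [-0.2, -0.1, 0.2]
opening: 0.068
at [0.4487 0.3412 0.1678] rpy [45.4 89.8 36.9] open 0.068 t 27.4 F [-0.2 -0.1  0.2]
 to [0.5   0.    0.165] -> [   2.4 -329.9  101.1]
 to [ 0.611 -0.01   0.165] -> [   2.6 -323.4  212.3]
red 389 [150.77892031 105.79691517] [0.6992 0.2583] [0.735  0.2891] [0.7188 0.2751]
red 284 [368.75704225 113.84507042] [ 0.683 -0.253] [ 0.717  -0.2805] [ 0.7016 -0.268 ]
red 945 [297.9037037  191.44338624] [ 0.4991 -0.0873] [ 0.5122 -0.0958] [ 0.5063 -0.0919]
red 244 [272.23770492 230.99180328] [ 0.4093 -0.0299] [ 0.4122 -0.032 ] [ 0.4109 -0.031 ]
red 211 [233.57345972 261.21327014] [0.341  0.0556] [0.336  0.0633] [0.3383 0.0598]
red 276 [332.35144928 280.3115942 ] [ 0.3011 -0.1645] [ 0.2916 -0.1819] [ 0.2959 -0.174 ]
blue 372 [35.7016129   1.80107527] [0.9863 0.5831] [1.0548 0.6509] [1.0237 0.6201]
blue 2259 [108.16644533  22.41965471] [0.9172 0.3798] [0.9778 0.4244] [0.9503 0.4042]
blue 176 [420.46590909  10.90909091] [ 0.9521 -0.3936] [ 1.0167 -0.4371] [ 0.9873 -0.4174]
blue 343 [486.96793003   2.72303207] [ 0.9866 -0.5725] [ 1.0551 -0.6363] [ 1.024  -0.6074]
blue 61 [397.83606557  11.55737705] [ 0.9476 -0.3359] [ 1.0117 -0.3728] [ 0.9826 -0.3561]
blue 937 [260.31376734 186.77588047] [ 0.5089 -0.0021] [ 0.5231 -0.001 ] [ 0.5167 -0.0015]
blue 204 [118.23529412 180.11764706] [0.5214 0.3267] [0.537  0.3652] [0.5299 0.3477]
yellow 206 [123.17961165 152.22815534] [0.5872 0.3184] [0.6103 0.3561] [0.5998 0.339 ]
yellow 958 [221.31941545 180.15762004] [0.5233 0.0868] [0.539  0.0981] [0.5319 0.0929]
orange 127 [362.86614173 123.62992126] [ 0.6592 -0.2385] [ 0.6905 -0.2643] [ 0.6763 -0.2526]
orange 203 [264.07881773 148.03448276] [ 0.5986 -0.0098] [ 0.623  -0.0095] [ 0.6119 -0.0096]
```

View pics/t2.png

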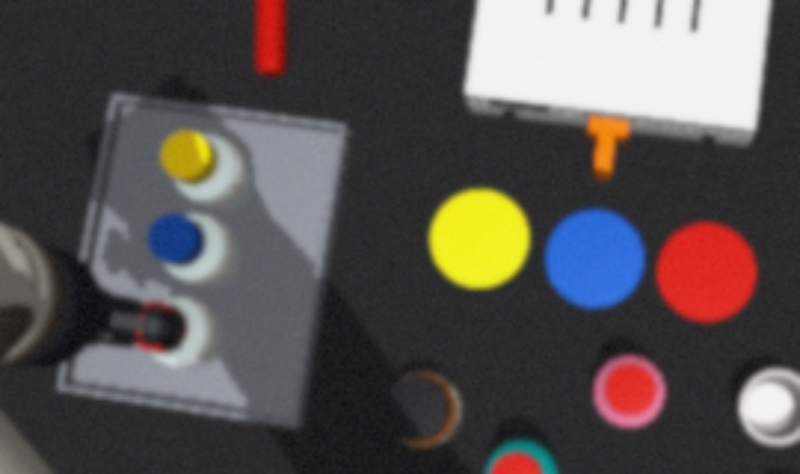

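The three bottles stand upright in the grey tray, well inside: caps at (187,155), (177,238) and (158,325) in the crop. The mats read red (0.512,-0.096), blue (0.523,-0.001) and yellow (0.539,0.098). The cartridge is next.

```bash
python3 -m jog '0 -20 12 0;0 -65 40 0;0 -115 70 0;0 -165 102 0;0 -215 133 0;0 -265 165 0;0 -300 188 0;0 -318 198 0' 0.6
python3 -m jog '0 -6 2 0;0 -6 2 0;0 -6 2 0;0 -6 2 0;0 -6 2 0;0 -6 2 0;0 -6 2 0;0 -6 2 0'
python3 - <<'E'
from h import *
go([.600,-.008,.165],[.6,-.008,.03])
c=camera("wrist"); im=c["color"].copy()
for p in ([.6,-.008,.052],[.6+.012,-.0105,.052]):
    u=proj(c,[p])[0]; print(u); cv2.drawMarker(im,tuple(int(v) for v in u),(0,255,0),0,8)
cv2.imwrite("pics/w3.png",im[:,:,::-1])
for a,ce,m in blobs(mask(c,"orange"),100): 
    r=cv2.minAreaRect(np.argwhere(m)[:,::-1].astype(np.float32)); print(a,ce,w(c,[ce],.052)[0].round(4),cv2.boxPoints(r).round(0).tolist())
E
```

```text
time: 28.4
ee_pos: [0.5974, -0.005, 0.1644]
tcp_rot: [-170.2, 89.9, -178.8]
wrist_force: [0.0, 0.6, 0.2]
opening: 0.0513
time: 29.4
ee_pos: [0.5982, -0.0092, 0.1655]
tcp_rot: [-157.4, 90.0, -165.9]
wrist_force: [0.2, 0.7, -0.6]
opening: 0.0514
at [ 0.5982 -0.0092  0.1655] rpy [-157.4   90.  -165.9] open 0.0514 t 29.4 F [ 0.2  0.7 -0.6]
 to [ 0.6   -0.008  0.165] -> [0.5 1.5 1.6]
 to [ 0.6   -0.008  0.03 ] -> [135.5   1.5   1.6]
[256.73727508 188.67707088]
[256.02244524 200.42966813]
1046 [257.56214149 198.81931166] [ 0.6105 -0.0087] [[243.0, 169.0], [273.0, 169.0], [273.0, 219.0], [243.0, 219.0]]
822 [ 55.7676399  287.89781022] [ 0.685  -0.2585] [[29.0, 288.0], [41.0, 266.0], [83.0, 289.0], [70.0, 312.0]]
```

View pics/w3.png

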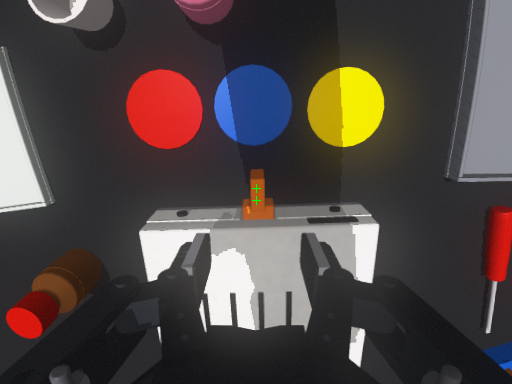

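The wrist view shows the tab at (257,190), in line with the jaws. I descend, grip and pull it straight out.

```bash
python3 -m jog '20 1 1 0;45 1 2 0;70 1 2 0;95 1 2 0;118 1 2 0;135 1 2 0;144 1 2 0;147 1 2 0'
python3 -m jog '0 0 0 0;0 0 0 0;0 0 0 0;0 0 0 0;0 0 0 0;0 0 0 0;0 0 0 0;0 0 0 0' 0 30
python3 - <<'E'
from h import *
go([.6,-.008,.019])
E
```

```text
time: 30.45
ee_pos: [0.6003, -0.0085, 0.0184]
tcp_rot: [177.6, 90.0, 169.1]
wrist_force: [0.3, 0.4, 0.4]
opening: 0.0511
time: 31.45
ee_pos: [0.6008, -0.0083, 0.0192]
tcp_rot: [25.9, 89.9, 17.5]
wrist_force: [-0.0, 2.7, 6.2]
opening: 0.0136
at [ 0.6008 -0.0083  0.0192] rpy [25.9 89.9 17.5] open 0.0136 t 31.4 F [-0.   2.7  6.2]
 to [ 0.6   -0.008  0.019] -> [ 0.2  0.2 -0.8]
```

```bash
python3 -m jog '0 0 -3 0;0 0 -10 0;0 0 -20 0;0 0 -32 0;0 0 -45 0;0 0 -58 0;0 0 -68 0;0 0 -72 0'
python3 -m jog '-5 0 0 0;-20 0 0 0;-45 0 0 0;-70 0 0 0;-90 0 0 0;-100 0 0 0;-100 0 0 0;-100 0 0 0'
python3 - <<'E'
from h import *
# body midpoint to tray centre: tab ~32 mm behind along tool z
t=np.array([.5037,-.3385,.12])-.032*rot()[:,2]; t[2]=.12; go(t,[t[0],t[1],.018])
c=camera("side"); cv2.imwrite("pics/s2.png",cv2.resize(c["color"][90:330,200:440,::-1],(600,600)))
E
```

```text
time: 32.45
ee_pos: [0.5278, 0.0022, 0.018]
tcp_rot: [-172.0, 89.9, 179.6]
wrist_force: [0.2, -0.8, -0.5]
opening: 0.0133
time: 33.45
ee_pos: [0.5288, 0.0021, 0.1177]
tcp_rot: [-171.2, 89.9, -179.6]
wrist_force: [-0.2, -0.2, -0.6]
opening: 0.0135
at [0.5288 0.0021 0.1177] rpy [-171.2   89.9 -179.6] open 0.0135 t 33.5 F [-0.2 -0.2 -0.6]
 to [ 0.4721 -0.3338  0.12  ] -> [  -2.2 -340.6   -6.6]
 to [ 0.4721 -0.3338  0.018 ] -> [  99.8 -340.6   -6.5]
```

View pics/s2.png

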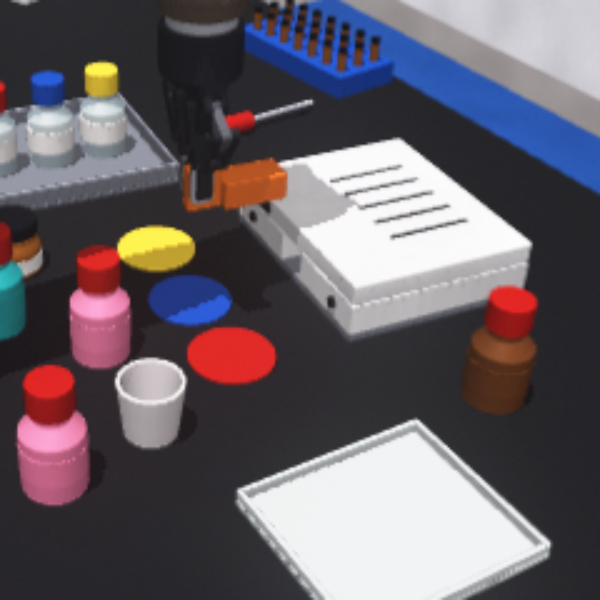

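The cartridge is out and held level, and the three bottles still stand in the grey tray. I carry it to the white tray.

```bash
python3 -m jog '0 -20 -1 0;0 -65 -1 0;0 -115 -2 0;0 -170 -3 0;0 -225 -4 0;0 -280 -5 0;0 -320 -6 0;0 -338 -7 0'
python3 -m jog '0 -3 0 0;10 -3 0 0;28 -3 0 0;50 -3 0 0;70 -3 0 0;86 -3 0 0;95 -3 0 0;98 -3 0 0'
python3 - <<'E'
from h import *
go([.4721,-.3338,.0165])
E
```

```text
time: 34.5
ee_pos: [0.4708, -0.3336, 0.1179]
tcp_rot: [169.5, 89.9, 160.9]
wrist_force: [0.3, 0.4, -1.2]
opening: 0.0136
time: 35.5
ee_pos: [0.4718, -0.3338, 0.0199]
tcp_rot: [153.9, 90.0, 145.4]
wrist_force: [-0.2, -0.4, -0.6]
opening: 0.0134
at [ 0.4718 -0.3338  0.0199] rpy [153.9  90.  145.4] open 0.0134 t 35.5 F [-0.2 -0.4 -0.6]
 to [ 0.4721 -0.3338  0.0165] -> [3.4 0.  0.3]
```

```bash
python3 -m jog '0.7 0 0 0;1.4 0 0 0;2.1 0 0 0;2.8 0 0 0;3.4 0 0 0;3.8 0 0 0;3.8 0 0 0;3.8 0 0 0'
python3 -m jog '0 0 0 0;0 0 0 0;0 0 0 0;0 0 0 0;-10 0 0 0;-50 0 0 0;-100 0 0 0;-140 0 0 0' 0.5
python3 - <<'E'
from h import *
go([.449,.341,.165],[.3,-.34,.16])
c=camera("side"); cv2.imwrite("pics/s3.png",cv2.resize(c["color"][80:370,140:440,::-1],(620,600)))
c=camera("wrist"); cv2.imwrite("pics/w4.png",c["color"][:,:,::-1])
for a,ce,m in blobs(mask(c,"orange"),100): print(a,ce,w(c,[ce],.033)[0].round(4))
E
```

```text
time: 36.5
ee_pos: [0.4719, -0.3341, 0.0167]
tcp_rot: [-138.3, 90.0, -146.7]
wrist_force: [0.3, -0.3, -1.0]
opening: 0.0136
time: 37.5
ee_pos: [0.472, -0.3342, 0.1596]
tcp_rot: [-27.4, 89.9, -35.9]
wrist_force: [0.2, -0.4, -0.2]
opening: 0.0426
at [ 0.472  -0.3342  0.1596] rpy [-27.4  89.9 -35.9] open 0.0426 t 37.5 F [ 0.2 -0.4 -0.2]
 to [0.449 0.341 0.165] -> [  -6.2  664.4 -122.4]
 to [ 0.3  -0.34  0.16] -> [  -0.6  -31.1 -169.3]
1901 [256.16675434 218.73277223] [ 0.5155 -0.3409]
271 [353.4095941 340.0295203] [ 0.7083 -0.2391]
```

View pics/s3.png

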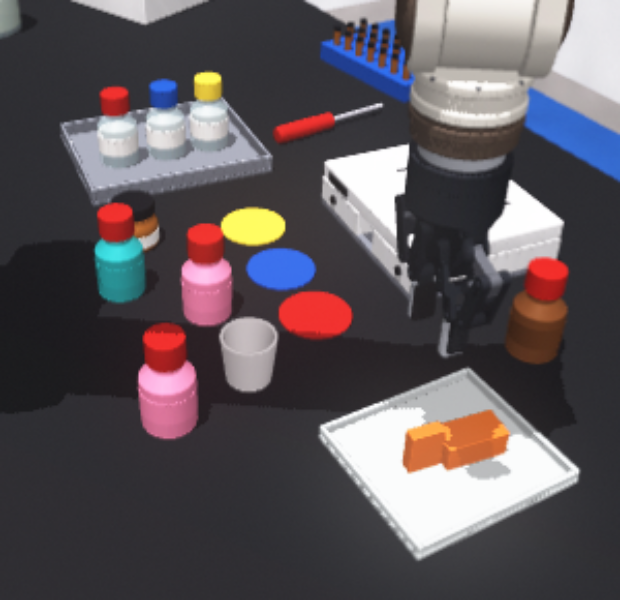

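The cartridge lies flat in the white tray at (455,440), released, and all three bottles are upright in the grey tray. I go back for red.

```bash
python3 -m jog '-4 20 -4 0;-6 65 -12 0;-6 120 -22 0;-6 180 -33 0;-6 240 -44 0;-6 300 -55 0;-6 355 -65 0;-6 410 -75 0' 0.8
python3 -m jog '0 55 -10 0;0 110 -20 0;0 165 -31 0;0 210 -39 0;0 240 -45 0;0 253 -47 0;0 254 -47 0;0 254 -47 0'
python3 - <<'E'
from h import *
go([.4483,.3408,.0805])
c=camera("wrist")
for k in("red","blue","yellow"):
  for a,ce,m in blobs(mask(c,k),150): print(k,a,ce,w(c,[ce],.111)[0].round(4))
E
```

```text
time: 38.6
ee_pos: [0.4566, 0.0848, 0.1619]
tcp_rot: [-168.6, 89.9, -177.1]
wrist_force: [1.0, 0.6, -0.2]
opening: 0.0684
time: 39.6
ee_pos: [0.4491, 0.3397, 0.1626]
tcp_rot: [-116.5, 90.0, -125.1]
wrist_force: [0.6, -0.0, 0.4]
opening: 0.0681
at [0.4491 0.3397 0.1626] rpy [-116.5   90.  -125.1] open 0.0681 t 39.6 F [ 0.6 -0.   0.4]
 to [0.4483 0.3408 0.0805] -> [82.1  1.  -0.9]
red 1825 [256.57808219 212.42191781] [0.4512 0.3404]
blue 1311 [255.1754386  289.76887872] [0.5213 0.3288]
yellow 2468 [ 83.05145867 264.78808752] [0.4771 0.1875]
```

```bash
python3 -m jog '15 0 0 0;33 0 0 0;52 0 1 0;68 0 1 0;79 0 1 0;83 0 1 0;83 0 1 0;83 0 1 0'
python3 -m jog '0 0 0 0;0 0 0 0;0 0 0 0;0 0 0 0;0 0 0 0;0 0 0 0;0 0 0 0;0 0 0 0' 0.2 40
python3 -m jog '-5 0 0 0;-15 0 0 0;-30 0 0 0;-45 0 0 0;-60 0 0 0;-70 0 0 0;-78 0 0 0;-80 0 0 0'
python3 - <<'E'
from h import *
go([.5105,-.0955,.16],[.5105,-.0955,.080])
E
```

```text
time: 40.65
ee_pos: [0.4504, 0.3407, 0.0804]
tcp_rot: [44.9, 89.9, 36.4]
wrist_force: [0.1, -0.3, -0.2]
opening: 0.0684
time: 41.65
ee_pos: [0.4504, 0.3406, 0.0802]
tcp_rot: [41.9, 89.9, 33.4]
wrist_force: [0.2, -1.1, 5.2]
opening: 0.0388
time: 42.65
ee_pos: [0.4503, 0.3405, 0.1601]
tcp_rot: [44.3, 90.0, 35.8]
wrist_force: [-0.8, 0.2, -1.4]
opening: 0.0388
at [0.4503 0.3405 0.1601] rpy [44.3 90.  35.8] open 0.0388 t 42.6 F [-0.8  0.2 -1.4]
 to [ 0.5105 -0.0955  0.16  ] -> [   0.  -422.4  123.9]
 to [ 0.5105 -0.0955  0.08  ] -> [  80.  -422.4  123.9]
```

```bash
python3 -m jog '0 -15 4 0;0 -50 15 0;0 -95 28 0;0 -145 42 0;0 -195 57 0;0 -245 72 0;0 -290 85 0;0 -335 98 0'
python3 -m jog '0 -40 12 0;0 -66 19 0;0 -82 24 0;0 -87 26 0;0 -87 26 0;0 -87 26 0;10 -87 26 0;25 -87 26 0'
python3 - <<'E'
from h import *
go([.5105,-.0955,.0785])
E
```

```text
time: 43.65
ee_pos: [0.497, -0.0077, 0.1593]
tcp_rot: [-150.7, 90.0, -159.2]
wrist_force: [0.5, -0.2, -1.8]
opening: 0.0389
time: 44.65
ee_pos: [0.5107, -0.0948, 0.1339]
tcp_rot: [-1.6, 90.0, -10.1]
wrist_force: [-0.4, 0.9, -1.9]
opening: 0.039
at [ 0.5107 -0.0948  0.1339] rpy [ -1.6  90.  -10.1] open 0.039 t 44.6 F [-0.4  0.9 -1.9]
 to [ 0.5105 -0.0955  0.0785] -> [55.4 -0.7 -0.1]
```

```bash
python3 -m jog '12 0 0 0;28 0 0 0;42 0 0 0;50 0 0 0;53 0 0 0;54.5 0 0 0;55.5 0 0 0;55.5 0 0 0'
python3 -m jog '0 0 0 0;0 0 0 0;0 0 0 0;0 0 0 0;-10 0 0 0;-40 0 0 0;-70 0 0 0;-85 0 0 0' 0.8
python3 - <<'E'
from h import *
go([.519,.330,.165])
E
```

```text
time: 45.65
ee_pos: [0.5107, -0.0952, 0.0794]
tcp_rot: [-1.8, 90.0, -10.3]
wrist_force: [0.4, -0.1, -1.8]
opening: 0.0392
time: 46.65
ee_pos: [0.5111, -0.0953, 0.1664]
tcp_rot: [-1.9, 89.9, -10.3]
wrist_force: [1.2, -0.1, 0.9]
opening: 0.0685
at [ 0.5111 -0.0953  0.1664] rpy [ -1.9  89.9 -10.3] open 0.0685 t 46.6 F [ 1.2 -0.1  0.9]
 to [0.519 0.33  0.165] -> [  1.2 421.8 -55. ]
```

Next is blue. It was released at (0.5185, 0.330), and its cap last read (0.521, 0.329).

```bash
python3 -m jog '0 25 -3 0;0 80 -10 0;0 140 -18 0;0 200 -26 0;0 260 -34 0;0 320 -42 0;0 370 -48 0;0 402 -52 0'
python3 -m jog '0 14 -2 0;0 20 -2 0;0 20 -2 0;20 20 -2 0;45 20 -2 0;68 20 -2 0;82 20 -2 0;86 20 -2 0'
python3 -m jog '0 0 0 0;0 0 0 0;0 0 0 0;0 0 0 0;0 0 0 0;0 0 0 0;0 0 0 0;0 0 0 0' 0.2 40
python3 -m jog '-5 0 0 0;-15 0 0 0;-30 0 0 0;-45 0 0 0;-60 0 0 0;-70 0 0 0;-78 0 0 0;-80 0 0 0'
python3 - <<'E'
from h import *
go([.5225,-.0005,.16],[.5225,-.0005,.08])
E
```

```text
time: 47.65
ee_pos: [0.5179, 0.3124, 0.1636]
tcp_rot: [-148.2, 90.0, -156.6]
wrist_force: [0.2, -0.2, 0.9]
opening: 0.0684
time: 48.65
ee_pos: [0.5193, 0.3293, 0.0777]
tcp_rot: [-134.7, 89.9, -143.3]
wrist_force: [-0.5, -0.5, 0.6]
opening: 0.0683
time: 49.65
ee_pos: [0.5199, 0.3302, 0.0793]
tcp_rot: [27.8, 89.9, 19.3]
wrist_force: [-0.0, -0.8, 6.4]
opening: 0.0389
time: 50.65
ee_pos: [0.5195, 0.3302, 0.1586]
tcp_rot: [44.8, 90.0, 36.3]
wrist_force: [0.5, -0.2, -2.2]
opening: 0.039
at [0.5195 0.3302 0.1586] rpy [44.8 90.  36.3] open 0.039 t 50.6 F [ 0.5 -0.2 -2.2]
 to [ 5.225e-01 -5.000e-04  1.600e-01] -> [  -1.4 -326.7   51.7]
 to [ 5.225e-01 -5.000e-04  8.000e-02] -> [  78.6 -326.7   51.7]
```

```bash
python3 -m jog '-1 -15 2 0;-2 -50 8 0;-2 -95 15 0;-2 -145 23 0;-2 -195 31 0;-2 -245 39 0;-2 -285 45 0;-2 -312 49 0'
python3 -m jog '0 -10 2 0;0 -14 2 0;8 -14 2 0;25 -14 2 0;45 -14 2 0;60 -14 2 0;70 -14 2 0;74 -14 2 0'
python3 - <<'E'
from h import *
go([.5225,-.0005,.0778])
E
```

```text
time: 51.65
ee_pos: [0.5209, 0.0118, 0.1598]
tcp_rot: [-140.0, 90.0, -148.5]
wrist_force: [1.3, 0.7, -2.1]
opening: 0.0393
time: 52.65
ee_pos: [0.5215, 0.0003, 0.0855]
tcp_rot: [-169.2, 90.0, -177.6]
wrist_force: [0.2, -0.7, -1.4]
opening: 0.0391
at [5.215e-01 3.000e-04 8.550e-02] rpy [-169.2   90.  -177.6] open 0.0391 t 52.6 F [ 0.2 -0.7 -1.4]
 to [ 5.225e-01 -5.000e-04  7.780e-02] -> [ 7.7 -0.7  1.1]
```

```bash
python3 -m jog '1 0 0 0;3 0 0 0;5 0 0 0;6 0 0 0;6.8 0 0 0;7.5 0 0 0;7.5 0 0 0;7.5 0 0 0'
python3 -m jog '0 0 0 0;0 0 0 0;0 0 0 0;0 0 0 0;-10 0 0 0;-40 0 0 0;-70 0 0 0;-85 0 0 0' 0.8
python3 - <<'E'
from h import *
go([.588,.320,.165])
E
```

```text
time: 53.65
ee_pos: [0.5217, 0.0002, 0.0787]
tcp_rot: [-4.3, 90.0, -12.7]
wrist_force: [-0.7, -0.1, -1.2]
opening: 0.0391
time: 54.65
ee_pos: [0.5224, 0.0002, 0.1659]
tcp_rot: [8.6, 89.9, 0.1]
wrist_force: [1.0, -0.2, 0.2]
opening: 0.0682
at [5.224e-01 2.000e-04 1.659e-01] rpy [ 8.6 89.9  0.1] open 0.0682 t 54.6 F [ 1.  -0.2  0.2]
 to [0.588 0.32  0.165] -> [  1.1 326.   17.7]
```

```bash
python3 -m jog '0 20 1 0;0 65 3 0;0 115 6 0;0 170 9 0;0 225 12 0;0 275 15 0;0 310 17 0;0 326 18 0'
python3 -m jog '0 0 0 0;0 0 0 0;10 0 0 0;30 0 0 0;52 0 0 0;70 0 0 0;81 0 0 0;84 0 0 0'
python3 - <<'E'
from h import *
go([.588,.321,.0795])
E
python3 -m jog '0 0 0 0;0 0 0 0;0 0 0 0;0 0 0 0;0 0 0 0;0 0 0 0;0 0 0 0;0 0 0 0' 0.2 40
python3 -m jog '-5 0 0 0;-15 0 0 0;-30 0 0 0;-45 0 0 0;-60 0 0 0;-70 0 0 0;-78 0 0 0;-80 0 0 0'
python3 - <<'E'
from h import *
go([.538,.098,.16],[.538,.098,.08])
E
```

```text
time: 55.65
ee_pos: [0.5869, 0.3225, 0.1617]
tcp_rot: [-147.3, 89.9, -155.7]
wrist_force: [0.5, -0.2, -0.4]
opening: 0.0685
time: 56.65
ee_pos: [0.5875, 0.3196, 0.079]
tcp_rot: [-140.9, 90.0, -149.4]
wrist_force: [-1.0, 0.3, 0.5]
opening: 0.0684
at [0.5875 0.3196 0.079 ] rpy [-140.9   90.  -149.4] open 0.0684 t 56.6 F [-1.   0.3  0.5]
 to [0.588  0.321  0.0795] -> [-0.5  1.4  0.3]
time: 57.65
ee_pos: [0.588, 0.3202, 0.0806]
tcp_rot: [39.1, 89.9, 30.7]
wrist_force: [0.0, 1.1, 6.4]
opening: 0.0391
time: 58.65
ee_pos: [0.5878, 0.32, 0.1602]
tcp_rot: [37.1, 90.0, 28.6]
wrist_force: [0.4, -0.1, -2.1]
opening: 0.0392
at [0.5878 0.32   0.1602] rpy [37.1 90.  28.6] open 0.0392 t 58.6 F [ 0.4 -0.1 -2.1]
 to [0.538 0.098 0.16 ] -> [ 1.000e-01 -2.269e+02 -1.650e+01]
 to [0.538 0.098 0.08 ] -> [  80.1 -227.   -16.5]
```

```bash
python3 -m jog '0 -15 -1 0;0 -45 -3 0;0 -80 -6 0;0 -120 -9 0;0 -160 -12 0;0 -195 -14 0;0 -218 -16 0;0 -227 -16 0'
python3 -m jog '0 0 0 0;8 0 0 0;25 0 0 0;45 0 0 0;62 0 0 0;72 0 0 0;74 0 0 0;74 0 0 0'
python3 - <<'E'
from h import *
go([.538,.098,.0785])
E
```

```text
time: 59.65
ee_pos: [0.5379, 0.0966, 0.1597]
tcp_rot: [87.0, 90.0, 78.5]
wrist_force: [0.2, -0.0, -1.3]
opening: 0.0391
time: 60.65
ee_pos: [0.5386, 0.0979, 0.0861]
tcp_rot: [22.9, 90.0, 14.4]
wrist_force: [-0.1, -0.7, -2.0]
opening: 0.0388
at [0.5386 0.0979 0.0861] rpy [22.9 90.  14.4] open 0.0388 t 60.6 F [-0.1 -0.7 -2. ]
 to [0.538  0.098  0.0785] -> [ 7.6  0.1 -0.6]
```

After release I retreat well up and back, then check everything.

```bash
python3 -m jog '1 0 0 0;3 0 0 0;5 0 0 0;6 0 0 0;6.8 0 0 0;7.5 0 0 0;7.5 0 0 0;7.5 0 0 0'
python3 -m jog '0 0 0 0;0 0 0 0;0 0 0 0;0 0 0 0;-10 0 0 0;-40 0 0 0;-70 0 0 0;-110 0 0 0' 0.8
python3 -m jog '-10 40 -10 0;-20 90 -25 0;-20 140 -45 0;-20 190 -65 0;-20 240 -90 0;-20 280 -110 0;-20 300 -120 0;-20 300 -120 0'
python3 - <<'E'
from h import *
go()
c=camera("top")
s=camera("side"); a=cv2.resize(c["color"][120:280,180:440,::-1],(780,480)); cv2.imwrite("pics/t3.png",a)
cv2.imwrite("pics/s4.png",cv2.resize(s["color"][120:370,180:440,::-1],(624,600)))
# joint fit: compare predicted outlines of cap top / mat with the picture
M={"red":(.5115,-.0955),"blue":(.5225,-.0005),"yellow":(.538,.098)}
th=np.linspace(0,2*np.pi,60)
for k,m in M.items():
    for a_,ce,mm in blobs(mask(c,k),150):
        if np.linalg.norm(w(c,[ce],.05)[0]-m)<.06: print(k,a_,ce,"cap",w(c,[ce],.109)[0].round(4),"mat",w(c,[ce],.003)[0].round(4))
    for n,cc in(("top",c),("side",s)):
        print(n,"mat px",proj(cc,[[*m,.003]])[0].round(1),"cap px",proj(cc,[[*m,.109]])[0].round(1))
E
```

```text
time: 61.65
ee_pos: [0.5385, 0.0978, 0.0786]
tcp_rot: [15.1, 90.0, 6.6]
wrist_force: [-0.9, -0.6, 4.0]
opening: 0.0386
time: 62.65
ee_pos: [0.538, 0.0977, 0.1894]
tcp_rot: [-159.8, 90.0, -168.3]
wrist_force: [-0.1, 0.3, -0.0]
opening: 0.0685
time: 63.65
ee_pos: [0.4635, 0.4131, 0.2083]
tcp_rot: [-89.6, 90.0, -98.0]
wrist_force: [0.9, -0.4, -0.2]
opening: 0.0682
at [0.4635 0.4131 0.2083] rpy [-89.6  90.  -98. ] open 0.0682 t 63.6 F [ 0.9 -0.4 -0.2]
red 639 [298.44444444 191.30359937] cap [ 0.4997 -0.0886] mat [ 0.5125 -0.0972]
top mat px [297.8 191.7] cap px [301.5 186.2]
side mat px [292.4 231.6] cap px [294.3 193.7]
blue 628 [260.30095541 186.55732484] cap [ 0.5097 -0.0021] mat [ 0.5236 -0.0009]
top mat px [260.1 187. ] cap px [259.7 181. ]
side mat px [275.9 209.4] cap px [276.7 173. ]
yellow 670 [221.22835821 179.71044776] cap [0.5246 0.0872] mat [0.5402 0.0983]
top mat px [221.3 180.6] cap px [216.7 173.9]
side mat px [262.3 188.9] cap px [262.4 153.9]
```

View pics/t3.png

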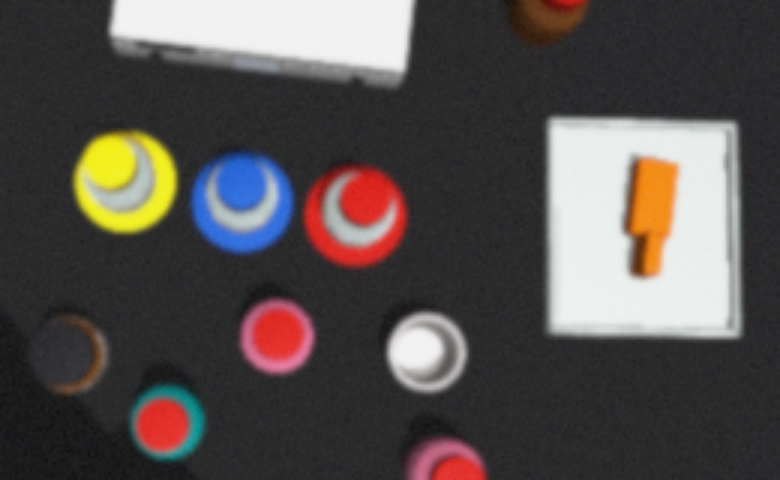

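View pics/s4.png

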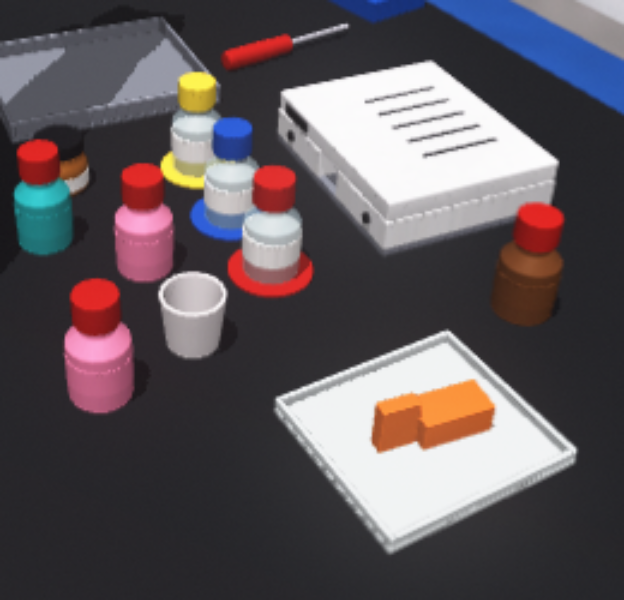

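Each bottle's cap is within about 4 mm of where a centred bottle should show in the top view. The cartridge lies flat, and the beaker and look-alikes are in place. I hand in.

```bash
python3 -c "
from workcell import bot; print(bot.job_done())"
```

```text
the job is handed in; nothing more can be done
None
```

The job is done and handed in at about 64 s of the 144 s allowed. I moved the three bottles to the grey tray, pulled the cartridge straight out and laid it in the white tray. Then I put red, blue and yellow back on their own coasters.

- **Bottles:** the last top and side pictures show all three upright and released. Each is roughly centred on the coaster of its own colour: the caps were within about 4 mm of the predicted spots, against 15 mm allowed.
- **Cartridge:** it lies flat in the white tray. It was released with the tab about 32 mm from the tray's centre, against 70 mm allowed.
- **Beaker and look-alikes:** all look where they were at the start. I judged this by eye and did not re-measure the beaker.
- **Checks:** no check failed or disagreed beyond 2 to 4 mm between cameras, and `job_done` reported no verdict.

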